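Release a ground electrode from the grinder and hold it up for inspection

TASK

The small bench grinder has finished pointing a tungsten electrode: reaching over the clear weld screen that stands 52 cm tall along the near edge of the bench, press its sprung stop-release selector down, turn it round to its other notch and let it spring up, so that its retaining arm has swung off the electrode holder; then draw the holder out of the guide tube and turn it level so that the point can be inspected. Finish while holding it there, level and still, more than 30 cm above the bench and clear of the machine; leave the electrode box and the two ceramic cups beside it alone.

Things in the scene. Friction and masses are not known exactly. Their poses are not given: they have to be found in the camera images.
- grinder: Grey tungsten grinder on a dust cabinet, fixed. Origin on the bench; x to its back, y to its left seen from its front, z up. In mm here: wheel drum across y, centre [35, 0, 148], radius 53; motor left of it to y = 116, top z = 190; control pod right, 66 x 66, centre [-44, -100], top z = 214; guide tube rising to the front at 45 degrees, mouth at [-36, 0, 219]. Cabinet below z = 96. All within x -100 to 120, y -140 to 132.
- guide_tube: Round guide tube, bore 18 mm, in which the holder's shank sits with 1 mm play all round. Origin in the centre of its mouth; z points outward along the bore, that is up and to the machine's front at 45 degrees; y is the machine's y.
- selector_grip (a point): Middle of the selector's bar grip, to be pinched from above: a black upright bar 44 mm long, 13 mm thick, its top 14.5 mm above this point, on a skirt 41 mm across whose top lies 21 mm below it; pod top 60 mm below it. At selector 0 the bar's length lies along the machine's y; it turns with the selector about a vertical axis and sinks as the knob is pressed.
- selector (a joint): Selector angle, rad: 0 = run notch (starts within 0.03 of it), 1.40 = release notch, counter-clockwise from above. Turns only while pressed; let go between notches it stays down, in a notch it springs up, locked. Its retaining arm, a rod with a flat foot, 87 mm long, 47 mm under the grip point, points to the machine's left at 0, in front of the holder's collar, and to the front, clear of it, at 1.40.
- selector_press (a joint): How far the knob is pressed down, m: 0 = up, 0.010 = bottom stop. The spring takes 4 N to start and 8 N at the bottom; the selector is free to turn from about 0.006 on.
- holder: Electrode holder, steel and brass, 0.2 to 0.3 kg, loose in the guide tube. Origin: middle of the seating face of its collar (40 mm across, 6 thick), resting on the tube's mouth; z along the grip, away from the electrode. Knurled grip 22 mm across from z = 6 to 58 mm, end cap to 68; the other way a shank 16 mm across to z = -36, then the thin electrode to z = -58.
- holder_grip (a point): Point on the holder's axis in the middle of its grip, 34 mm outside the collar's seating face. Fingers from straight above, closing along the machine's y, pinch the 22 mm grip across; with such a hold a tilt of 45 degrees levels the holder.
- holder_tip (a point): The ground point of the electrode, 58 mm inside the collar's seating face: it is clear of the tube when the holder is drawn out by 58 mm along the bore.
- weld_screen: Clear upright welding screen, hard to see and solid, fixed along the bench's near edge between the robot and the work: 820 mm wide, 6 mm thick, top edge 517 mm above the bench. Origin at bench height in the middle of its foot; x along its width, y across it, z up. It never moves; its middle lies about 0.42 m from the robot's axis. Keep the arm above it.
- electrode_box: Bystander: flat red and white electrode box 32 x 85 x 12 mm, lying to the right of the machine; origin under its centre.
- gas_cup: Bystander: pink ceramic cup 19 mm across, 42 mm tall, standing to the right of the machine; origin under its centre.
- short_cup: Bystander: pink ceramic cup 19 mm across, 36 mm tall, standing to the right of the machine; origin under its centre.
There are look-alikes about, which are no part of the job. There is more than one size of the holder; the job needs the larger.

How it is judged:
On the way, in this order (a step that is already met when the one before it is completed fails the run):
1. the selector is pressed down while still at its run notch (value of joint selector_press above 0.005 m and value of joint selector below 0.3 rad), for 0.05 s.
2. the selector is in its release notch and has sprung up (value of joint selector above 1.28 rad and value of joint selector_press below 0.002 m), for 0.2 s.
3. the holder is drawn out until the electrode's point is clear of the guide tube (z of holder_tip in the frame of guide_tube above 0.003 m and contact force between the fingers and holder above 1 N), for 0.1 s.
At the end, for the whole second after the job is handed in: Selector in its release notch and sprung up; holder gripped in the fingers alone, its collar over 0.30 m and its point over 0.28 m above the bench, its axis within 15 degrees of level, still, not touching the machine (all of step 2 and height (world z) of holder above 0.3 m and height (world z) of holder_tip above 0.28 m and angle between holder's own z axis and vertical between 1.31 and 1.83 rad and contact force between the fingers and holder above 1 N and contact force between holder and grinder below 0.2 N and linear speed of holder below 0.03 m/s and angular speed of holder below 0.2 rad/s); the arm keeps its last pose, push and grip.
It fails at once if the electrode box is knocked over or pushed more than 2 cm (distance of electrode_box from where it was at the start of the episode above 0.02 m).
It fails at once if the taller ceramic cup is knocked over or pushed more than 2 cm (distance of gas_cup from where it was at the start of the episode above 0.02 m).
It fails at once if the shorter ceramic cup is knocked over or pushed more than 2 cm (distance of short_cup from where it was at the start of the episode above 0.02 m).
It fails at once if the holder is dropped (height (world z) of holder_grip below 0.15 m).
It also fails if it takes over 61 s, if anything falls off the work surface, if the arm or the gripper's body presses on something with over 40 N, if the wrist force passes 120 N, or if a joint passes its speed limit or range.

ROBOT

A 7-joint arm with a two-finger parallel gripper is mounted at the origin on a cart in front of the work surface, level with it; the furniture and walls round the work are solid. World frame = base frame: x ahead of the robot, y to its left, z up, the work surface at z = 0. Lengths are in m, angles in rad, forces in N, time in s.
With the tool pointing down it reaches from about 0.425 to 0.925 m from the base axis. Payload 6.8 kg.
Tool frame: the origin (TCP) lies midway between the tips of the shut fingers; the grasp point (between the pads) lies 19 mm behind it; z points along the fingers, y is the direction in which the jaws open and shut (so a half turn about z gives the same grasp; the last joint's range is limited). The gripper opens to 85 mm and grips with 20 to 120 N. Pads are 22 mm wide; open, the fingers measure 114 mm over their backs; the gripper's body (76 mm by 85 mm) begins 54 mm behind the grasp point. The pads swing forward as they close: fully open they stand 13 mm farther back than shut.
Start: joints at [-1.381, 0.477, 0.022, 1.555, -0.011, 1.109, -0.083], TCP at [0.198, 0.645, 0.231] pointing down, gripper open.
Joint ranges: [-2.96, 2.96], [-0.34, 2.1], [-1.41, 1.46], [0.24, 2.44], [-1.37, 4.51], [0.17, 1.92], [-2.96, 2.96]. Speed limits (rad/s): [2.39, 2.39, 3.14, 3.14, 3.14, 3.14, 3.14].

INTERFACE

Orientations are given as a unit quaternion [w, x, y, z].
In Python, from station import bot gives the robot as it stands.
- The arm moves only by the shell command python3 -m jog 'ROWS' [FORCE]. ROWS is JSON, a list of rows, each a list of 3 entries, a list of its own where there are three numbers: the shift along the tool's x, y, z in mm, then the turn, a rotation vector about the tool's x, y, z in degrees, then the closure, from -1 (fully open) to 1 (shut). A call has 1 to 12 rows; each row shifts and turns the commanded pose from where the row before left it, along the tool's axes as they then stand; what a row does not reach is not made up. A row lasts 1/8 s, in which the tool goes at most 62.5 mm and 10.7 degrees, less where a joint would pass 70% of its speed; a pose out of reach is approached as far as the arm can. A call is refused whole if a number of a shift passes 62.5 or a number of a turn 10.7, either way. A call with a gripper value outside its range is refused whole. The fingers move at their own pace and stop on an object; FORCE is the grip in N (left out, the last holds). Time passes only in rows, so rows that do not move let the fingers close. It gives the time, the measured TCP pose, the force and the opening at its end, in the units of the state.
- bot.get_obs(): the state, without advancing time (a new reading comes with each control period).
- bot.read_camera(name): name is "scene" or "side" or "wrist"; returns (picture, depth): 384x512x3 uint8, red, green, blue; 384x512 float32, m along the optical axis (not along the pixel's ray), 0 where there is no reading.
- bot.camera_info(name): a dict with "fx", "fy", "cx", "cy" (pixels), "k1" (the pictures are not rectified: a ray, as slopes to the right and down, at radius r is drawn at 1 + k1 r^2 times it, then the intrinsics apply), "world_from_camera" (4x4, takes a point from camera to world coordinates); the wrist camera has in their place "mount" (4x4, takes a point from camera to tool coordinates, whose origin is the TCP and whose axes are the flange's). Camera axes: x right, y up, looking along -z (the intrinsics and any distortion apply to the point x, -y, -z); pixel columns grow to the right and rows downward; lengths in m; the calibration is good to about 2 mm. A picture is of the moment at which its call begins: read the wrist's pose just before it. camera_info takes no time and is no camera call.
- bot.hand_in(): hands the job in, once; it reports no verdict.
Trained networks look in the newest picture that a camera, given by its name, has taken for a name from the list of things; names that differ only in an ending like _2 or _b are one class to them, and where a whole thing is asked for, a point or a joint stands for the part that bears it (a point fixed in the world has none). Each returns a list of dicts, best first, with "score" (0 to 1); they miss things now and then, are a little off and sometimes report something else, mostly with a low value. They report only what shows in the picture. A call takes as long as a camera call. They do not tell look-alikes from the thing itself.
- bot.find_in(camera, thing): "xy" ([column, row] as shares, 0 to 1, of the picture: columns of its width, rows of its height, amid what is visible of it).
- bot.cut_out(camera, thing): "pixels" (384x512 bool, what is visible of it) and "xy" ([column, row] as shares, 0 to 1, of the picture: columns of its width, rows of its height, amid what is visible of it).
- bot.landmark_of(camera, thing): "xy" ([column, row] as shares, 0 to 1, of the picture: columns of its width, rows of its height: a listed point, or the origin of a listed thing).
The state is a dict: "t": time; "q": joint angles; "joint_vel": joint speeds; "joint_torque": joint torques, N m; "eef_pos": TCP position; "tool_rot": TCP orientation; "contact_force": force on the tool from outside, world axes, zero at the start; "torque": the same for the moment, N m; "gripper_width": opening from 0.0 (shut) to 1.0 (fully open).
Only numpy, scipy, OpenCV 4.12 (cv2) and the standard library are available. Lean on these libraries where they do the work, as an engineer would, in place of code of your own. Each camera call takes 0.05 s, during which the arm holds its last target.

## Working session

There is one attempt and no reset: what is moved stays moved. The work goes in short steps, Python scripts to look and compute and a shell command to move; the robot and the scene stay as the last step left them, time stands still between calls to the robot, and variables do not carry over. Pictures are saved under pics/ and viewed, and the job is handed in when it is done.

```bash
ls; mkdir -p pics
cat > h.py <<'E'
import numpy as np,cv2
from station import bot
from scipy.spatial.transform import Rotation as R
def tool():
    o=bot.get_obs(); T=np.eye(4); q=o['tool_rot']; T[:3,:3]=R.from_quat([q[1],q[2],q[3],q[0]]).as_matrix(); T[:3,3]=o['eef_pos']; return T
def wfc(cam,T=None):
    i=bot.camera_info(cam)
    if 'mount' in i: return (tool() if T is None else T)@np.array(i['mount'])
    return np.array(i['world_from_camera'])
def ray(cam,u,v,W):
    i=bot.camera_info(cam); p=np.array([(u-i['cx'])/i['fx'],(v-i['cy'])/i['fy']]); s=p.copy()
    for _ in range(30): s=p/(1+i['k1']*(s@s))
    d=np.array([s[0],-s[1],-1.0]); return W[:3,3],W[:3,:3]@d   # unnormalized: depth*d
def proj(cam,P,W):
    i=bot.camera_info(cam); c=np.linalg.inv(W)@np.append(P,1); s=np.array([c[0],-c[1]])/-c[2]; s=s*(1+i['k1']*(s@s)); return np.array([s[0]*i['fx']+i['cx'],s[1]*i['fy']+i['cy']])
def tri(rays):
    A=np.zeros((3,3));b=np.zeros(3)
    for o,d in rays:
        d=d/np.linalg.norm(d);M=np.eye(3)-np.outer(d,d);A+=M;b+=M@o
    x=np.linalg.solve(A,b)
    return x,[float(np.linalg.norm((np.eye(3)-np.outer(d,d)/(d@d))@(x-o))) for o,d in rays]
def save(n,im): cv2.imwrite('pics/'+n+'.png',cv2.cvtColor(im,cv2.COLOR_RGB2BGR))
E
python3 - <<'E'
from h import *
o=bot.get_obs();print({k:np.round(v,3) for k,v in o.items()})
for c in ['scene','side','wrist']:
    T=tool();p,d=bot.read_camera(c);save(c+'0',p);np.savez(c+'0',p=p,d=d,T=T);i=bot.camera_info(c);print(c,{k:np.round(v,3).tolist() for k,v in i.items()})
    for t in ['selector_grip','holder_grip','guide_tube','grinder','holder','holder_tip','weld_screen']:
        r=bot.landmark_of(c,t);print(t,[(round(x['score'],2),(np.array(x['xy'])*[512,384]).round(1).tolist()) for x in r])
E
```

```text
pics
{'t': np.float64(0.0), 'q': array([-1.381,  0.478,  0.022,  1.556, -0.012,  1.109, -0.083]), 'joint_vel': array([-0.   , -0.001,  0.   , -0.001, -0.   ,  0.   ,  0.002]), 'joint_torque': array([ 1.0000e-03, -5.9644e+01,  1.6080e+00, -2.8119e+01,  1.3000e-02,
        9.0000e-03, -0.0000e+00]), 'eef_pos': array([0.198, 0.645, 0.23 ]), 'tool_rot': array([-0.   ,  0.148,  0.989, -0.001]), 'contact_force': array([-0.262, -0.083, -0.17 ]), 'torque': array([-0.006, -0.017, -0.019]), 'gripper_width': np.float64(0.999)}
scene {'fx': 489.19, 'fy': 489.19, 'cx': 255.258, 'cy': 197.35, 'k1': -0.05, 'world_from_camera': [[0.781, 0.439, -0.443, 0.048], [-0.624, 0.53, -0.574, -0.818], [-0.017, 0.725, 0.689, 0.889], [0.0, 0.0, 0.0, 1.0]]}
selector_grip [(0.81, [271.8, 165.4])]
holder_grip [(0.9, [289.9, 147.5]), (0.47, [266.0, 190.8])]
guide_tube [(0.55, [300.5, 160.8])]
grinder [(0.91, [311.6, 238.6])]
holder [(0.54, [301.8, 160.8]), (0.46, [259.7, 188.4]), (0.32, [279.7, 296.1])]
holder_tip [(0.45, [243.6, 187.2])]
weld_screen []
side {'fx': 451.597, 'fy': 451.597, 'cx': 254.05, 'cy': 188.898, 'k1': -0.064, 'world_from_camera': [[-1.0, -0.021, 0.021, 0.503], [0.029, -0.595, 0.803, 0.592], [-0.004, 0.804, 0.595, 0.743], [0.0, 0.0, 0.0, 1.0]]}
selector_grip [(0.62, [231.0, 126.8])]
holder_grip [(0.65, [172.1, 277.5])]
guide_tube [(0.61, [227.6, 124.8]), (0.5, [187.6, 158.3])]
grinder [(0.86, [190.3, 223.3])]
holder [(0.76, [184.5, 155.7]), (0.53, [182.5, 279.2])]
holder_tip [(0.6, [198.0, 283.2])]
weld_screen []
wrist {'fx': 316.026, 'fy': 316.026, 'cx': 254.843, 'cy': 196.015, 'k1': -0.038, 'mount': [[-0.001, 0.949, 0.315, 0.081], [1.0, 0.001, 0.0, 0.0], [-0.0, 0.315, -0.949, -0.142], [0.0, 0.0, 0.0, 1.0]]}
selector_grip []
holder_grip []
guide_tube []
grinder []
holder []
holder_tip []
weld_screen []
```

View pics/scene0.png

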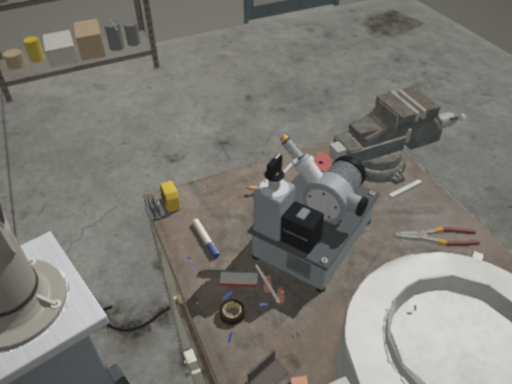

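View pics/side0.png

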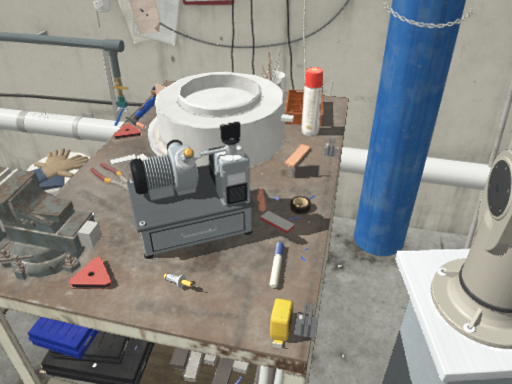

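Run:
```python
from h import *
for c,(a,b,w,h) in {'scene':(200,100,180,135),'side':(130,70,180,135)}.items():
    p=np.load(c+'0.npz')['p']; save(c+'0z',cv2.resize(p[b:b+h,a:a+w],(800,600),interpolation=cv2.INTER_CUBIC))
```

```text
(no output)
```

View pics/scene0z.png

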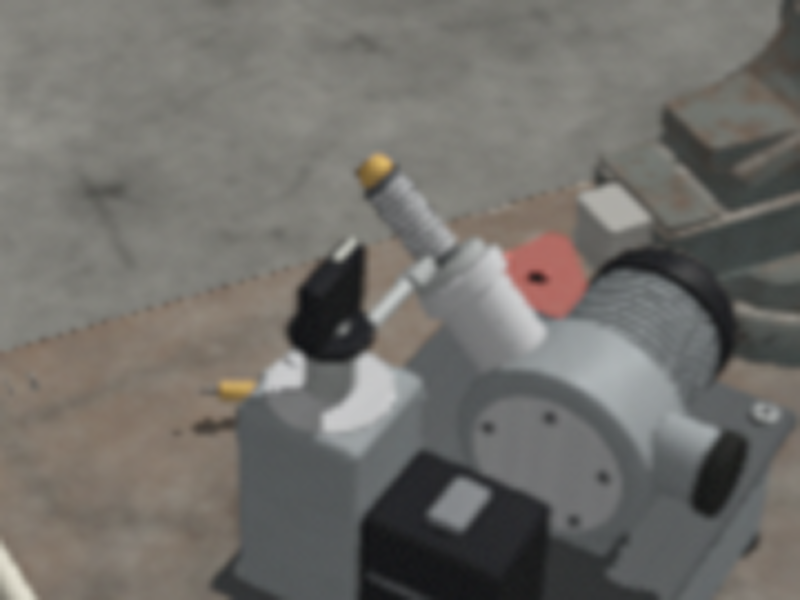

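View pics/side0z.png

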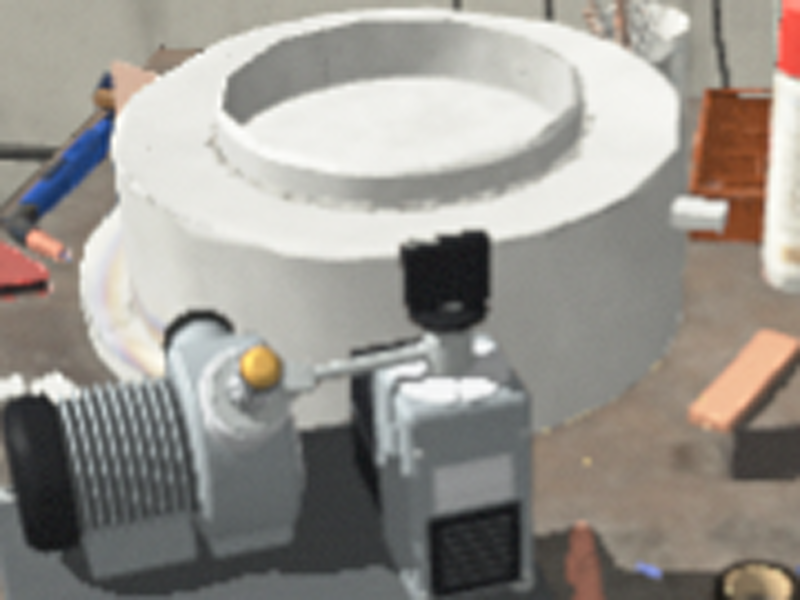

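Run:
```python
from h import *
from scipy.optimize import least_squares
Ws,Wd=wfc('scene'),wfc('side')
obs={'sel':([-44,-100,274],(271.8,165.4),(231,126.8)),
'cap':(None,(284.4,138.3),(188.5,152.6)),'tube':([-36,0,219],(300.5,160.8),(187.6,158.3)),'gr':([0,0,0],(311.6,238.6),(190.3,223.3)),'hgrip':(None,(289.9,147.5),(188,155))}
s=np.sqrt(.5)
def ax(d): return [-36-d*s,0,219+d*s]
obs['cap']=(ax(68),)+obs['cap'][1:]; obs['hgrip']=(ax(34),)+obs['hgrip'][1:]
for k,(m,a,b) in obs.items():
    x,e=tri([ray('scene',*a,Ws),ray('side',*b,Wd)]);print(k,x.round(4),np.round(e,4),m)
def f(p,out=False):
    c,s_=np.cos(p[2]),np.sin(p[2]); r=[]
    for k,(m,a,b) in obs.items():
        m=np.array(m)/1000; P=np.array([p[0]+c*m[0]-s_*m[1],p[1]+s_*m[0]+c*m[1],m[2]])
        if k!='gr' : r+=list(proj('side',P,Wd)-b)
        r+=list(proj('scene',P,Ws)-a)
    return r
q=least_squares(f,[.65,-.1,-1.5],loss='soft_l1');print(q.x,np.round(q.fun,1) if 0 else np.round(f(q.x),1))
# depth check
for c,pts in {'scene':[(271.8,165.4),(284.4,138.3),(289.9,147.5)],'side':[(231,126.8),(188.5,152.6)]}.items():
    d=np.load(c+'0.npz')['d'];W=wfc(c)
    for u,v in pts:
        z=d[int(round(v)),int(round(u))];o,r=ray(c,u,v,W);print(c,u,v,z,(o+z*r).round(4))
for c in ['scene','side']:
    for t in ['electrode_box','gas_cup','short_cup','weld_screen']:
        r=bot.find_in(c,t)
        for x in r:
            u,v=np.array(x['xy'])*[512,384];o,dd=ray(c,u,v,wfc(c));print(c,t,round(x['score'],2),round(u),round(v),(o-dd*o[2]/dd[2]).round(3))
```

```text
sel [ 0.5268 -0.2575  0.2773] [0.003 0.003] [-44, -100, 274]
cap [ 0.6156 -0.1896  0.2592] [0.0004 0.0004] [np.float64(-84.08326112068524), 0, np.float64(267.0832611206852)]
tube [ 0.6252 -0.2323  0.2187] [0.0008 0.0008] [-36, 0, 219]
gr [ 0.6401 -0.2747 -0.0042] [0.002 0.002] [0, 0, 0]
hgrip [ 0.6188 -0.2055  0.243 ] [0.0004 0.0004] [np.float64(-60.04163056034262), 0, np.float64(243.0416305603426)]
[ 0.63628042 -0.26805452 -1.2864334 ] [ 0.7  2.9  0.5 -0.7  0.8 -2.9 -1.8 -2.8 -0.7 -0.6  0.4  0.2 -2.2 -2.4
  0.1 -1.2  1.9  0.8]
scene 271.8 165.4 0.93616843 [ 0.5147 -0.268   0.2882]
scene 284.4 138.3 1.034906 [ 0.61   -0.1963  0.2661]
scene 289.9 147.5 1.0402178 [ 0.6134 -0.2108  0.2485]
side 231 126.8 0.9501814 [ 0.5291 -0.2507  0.2828]
side 188.5 152.6 0.9058376 [ 0.6143 -0.183   0.263 ]
scene electrode_box 0.86 239 280 [ 0.425 -0.263  0.   ]
scene electrode_box 0.51 312 217 [ 0.687 -0.224  0.   ]
scene gas_cup 0.65 236 279 [ 0.421 -0.258 -0.   ]
scene short_cup 0.42 282 292 [ 0.478 -0.349  0.   ]
scene weld_screen 0.53 273 168 [ 0.735 -0.014  0.   ]
scene weld_screen 0.51 295 152 [ 0.832  0.    -0.   ]
side electrode_box 0.74 279 220 [ 0.418 -0.277  0.   ]
side gas_cup 0.64 262 202 [ 0.457 -0.353  0.   ]
side gas_cup 0.26 191 195 [ 0.648 -0.388  0.   ]
side short_cup 0.52 259 195 [ 0.465 -0.382  0.   ]
```

Run:
```python
from h import *
for c,pts in {'scene':[(150,195),(177,290),(205,375),(155,207),(190,356),(192,365)],'side':[(345,98),(330,200),(318,280),(305,360),(305,322),(332,148)]}.items():
    d=np.load(c+'0.npz')['d'];W=wfc(c)
    for u,v in pts:
        z=d[v,u];o,r=ray(c,u,v,W);print(c,u,v,'depth',(o+z*r).round(3),'bench',(o-r*o[2]/r[2]).round(3))
p=np.load('scene0.npz')['p'];save('sl',cv2.resize(p[150:384,60:372],(800,600),interpolation=cv2.INTER_CUBIC))
p=np.load('side0.npz')['p'];save('sr',cv2.resize(p[80:384,200:512],(616,600),interpolation=cv2.INTER_CUBIC))
for c in ['scene','side']:
    d=np.load(c+'0.npz')['d'];d=np.clip(d/2.5*255,0,255).astype(np.uint8);cv2.imwrite(f'pics/{c}d.png',cv2.applyColorMap(d,cv2.COLORMAP_JET))
```

```text
scene 150 195 depth [ 0.41   0.111 -0.001] bench [0.409 0.11  0.   ]
scene 177 290 depth [ 0.428  0.11  -0.444] bench [ 0.301 -0.199  0.   ]
scene 205 375 depth [ 0.323 -0.212 -0.409] bench [ 0.236 -0.403  0.   ]
scene 155 207 depth [0.389 0.043 0.019] bench [ 0.397  0.061 -0.   ]
scene 190 356 depth [ 0.395  0.043 -0.751] bench [ 0.236 -0.351  0.   ]
scene 192 365 depth [ 0.381  0.008 -0.75 ] bench [ 0.228 -0.37   0.   ]
side 345 98 depth [ 0.115 -0.973  0.004] bench [ 0.113 -0.981  0.   ]
side 330 200 depth [ 0.275 -0.354 -0.   ] bench [ 0.275 -0.354  0.   ]
side 318 280 depth [ 0.347 -0.073 -0.   ] bench [ 0.347 -0.073  0.   ]
side 305 360 depth [ 0.398  0.12  -0.001] bench [0.399 0.121 0.   ]
side 305 322 depth [0.389 0.039 0.003] bench [0.389 0.036 0.   ]
side 332 148 depth [ 0.237 -0.567  0.032] bench [ 0.225 -0.619  0.   ]
```

View pics/sl.png

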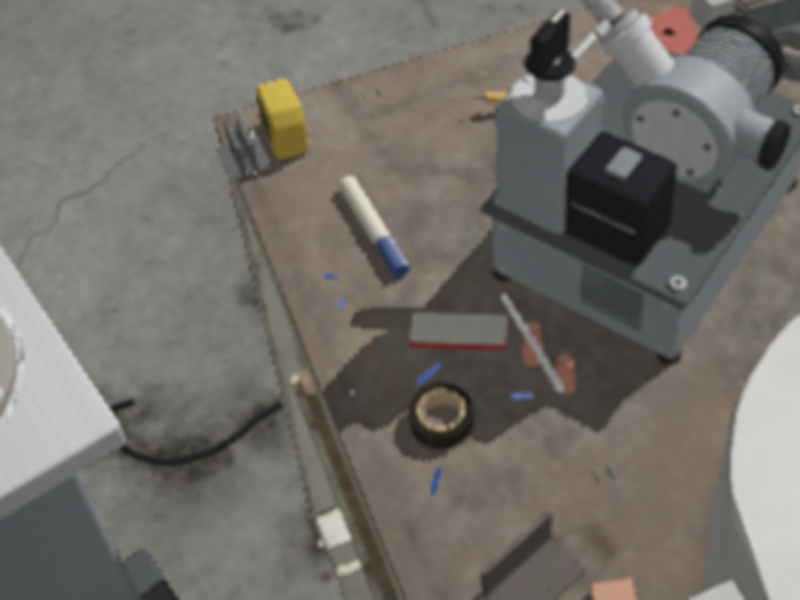

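View pics/sr.png

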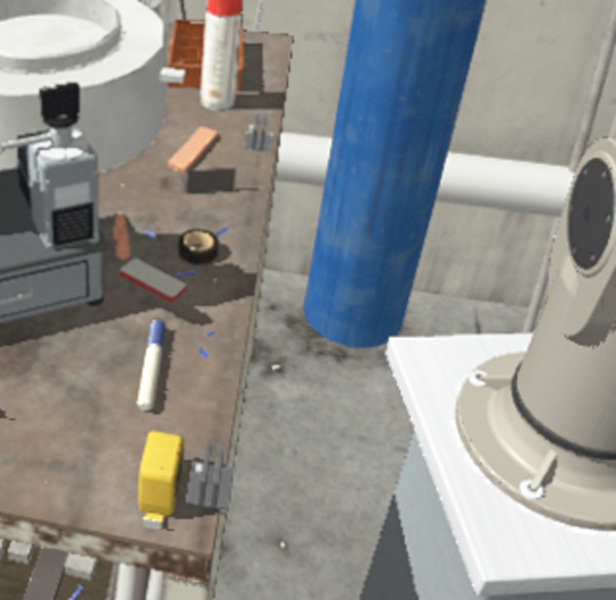

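View pics/scened.png

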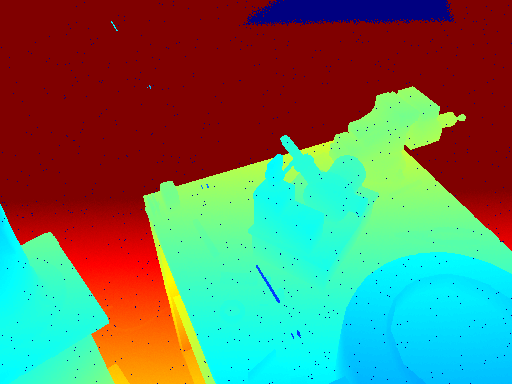

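```bash
python3 - <<'E'
from h import *
d=np.load('scene0.npz')['d'];W=wfc('scene')
m=(d<.75)&(d>.2); m[:, 330:]=0; m[:250]=0; m[330:]=0; ys,xs=np.nonzero(m);print(len(xs))
for k in range(0,len(xs),max(1,len(xs)//12)):
    u,v=xs[k],ys[k];o,r=ray('scene',u,v,W);print(u,v,(o+d[v,u]*r).round(3))
E
python3 -m jog '[[[0,0,-61],[0,0,0],-1],[[0,0,-61],[0,0,0],-1],[[0,0,-61],[0,0,0],-1],[[0,0,-61],[0,0,0],-1],[[0,0,-61],[0,0,0],-1],[[0,0,-61],[0,0,0],-1]]'
```

```text
113
256 265 [ 0.237 -0.572  0.5  ]
259 268 [ 0.237 -0.576  0.5  ]
260 272 [ 0.234 -0.581  0.501]
263 275 [ 0.234 -0.586  0.501]
265 278 [ 0.234 -0.59   0.501]
267 281 [ 0.233 -0.594  0.5  ]
269 284 [ 0.232 -0.598  0.5  ]
270 287 [ 0.231 -0.601  0.499]
271 290 [ 0.229 -0.605  0.5  ]
272 293 [ 0.227 -0.609  0.501]
276 295 [ 0.229 -0.612  0.499]
277 298 [ 0.228 -0.615  0.5  ]
277 301 [ 0.225 -0.618  0.501]
t: 2.35
eef_pos: [0.198, 0.6447, 0.5998]
tool_rot: [0.0, 0.148, 0.989, 0.0]
contact_force: [0.5, 1.5, 0.3]
gripper_width: 0.997
```

The depth glint (scene pixels 256,265 to 277,301) lies at (0.23, -0.60, 0.50). That fits a screen running from about (0.41, 0.12) to (0.21, -0.68), with its clamps at scene (155,205) and side (332,148). The holder in the tube (scene 285,140) is the larger one. The look-alike lies loose on the bench (scene 252,187; side 180,280).

```bash
python3 -m jog '[[[-50,-30.5,0],[0,0,0],-1],[[-50,-30.5,0],[0,0,0],-1],[[-50,-30.5,0],[0,0,0],-1],[[-50,-30.5,0],[0,0,0],-1],[[-50,-30.5,0],[0,0,0],-1],[[-50,-30.5,0],[0,0,0],-1],[[-50,-30.5,0],[0,0,0],-1],[[-50,-30.5,0],[0,0,0],-1],[[-50,-30.5,0],[0,0,0],-1]]'
python3 -m jog '[[[-14,-54.5,0],[0,0,0],-1],[[-14,-54.5,0],[0,0,0],-1],[[-14,-54.5,0],[0,0,0],-1],[[-14,-54.5,0],[0,0,0],-1],[[-14,-54.5,0],[0,0,0],-1],[[-14,-54.5,0],[0,0,0],-1],[[-14,-54.5,0],[0,0,0],-1],[[-14,-54.5,0],[0,0,0],-1],[[-14,-54.5,0],[0,0,0],-1]]'
python3 -c "
from h import *
print(np.round(bot.get_obs()['q'],3))
p,d=bot.read_camera('side');save('side1',p)"
```

```text
t: 3.48
eef_pos: [0.5486, 0.2493, 0.5976]
tool_rot: [0.0, 0.148, 0.989, 0.0]
contact_force: [0.7, 1.0, -0.5]
gripper_width: 0.999
t: 4.6
eef_pos: [0.5238, -0.2567, 0.5976]
tool_rot: [0.0, 0.148, 0.989, 0.0]
contact_force: [1.1, 0.9, -0.2]
gripper_width: 0.999
[-0.104  0.238  0.629  1.147 -0.144  1.798  1.753]
```

View pics/side1.png

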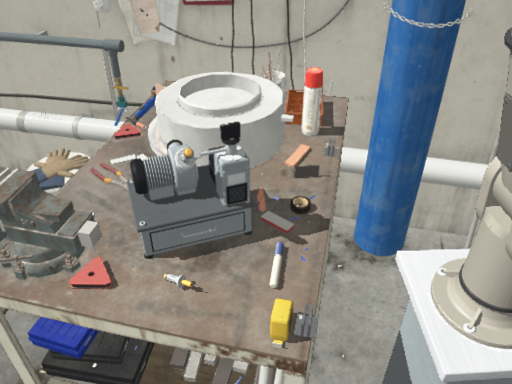

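```bash
python3 -m jog '[[[0,0,0],[0,0,10.5],-1],[[0,0,0],[0,0,10.5],-1],[[0,0,0],[0,0,10.5],-1],[[0,0,0],[0,0,10.5],-1],[[0,0,0],[0,0,10.5],-1],[[0,0,0],[0,0,10.5],-1],[[0,0,0],[0,0,10.5],-1],[[0,0,0],[0,0,10.5],-1],[[0,0,0],[0,0,10.5],-1],[[0,0,0],[0,0,10.5],-1],[[0,0,0],[0,0,10.5],-1],[[0,0,0],[0,0,10.5],-1]]'
python3 -m jog '[[[0,0,0],[0,0,10.5],-1],[[0,0,0],[0,0,10.5],-1],[[0,0,0],[0,0,0],-1]]'
cat > look.py <<'E'
from h import *
import sys
n=sys.argv[1]; names=sys.argv[2:]
T=tool();p,d=bot.read_camera('wrist');np.savez('w'+n,p=p,d=d,T=T);save('w'+n,p)
print('q',np.round(bot.get_obs()['q'],3)); W=wfc('wrist',T)
for t in names:
    for x in bot.landmark_of('wrist',t):
        u,v=np.array(x['xy'])*[512,384];z=d[int(v),int(u)];o,r=ray('wrist',u,v,W);print(t,round(x['score'],2),round(u,1),round(v,1),'depthpt',(o+z*r).round(4))
E
python3 look.py 1 selector_grip holder_grip guide_tube grinder holder
```

```text
t: 6.15
eef_pos: [0.5242, -0.2549, 0.5974]
tool_rot: [-0.0, 0.949, 0.314, 0.0]
contact_force: [0.3, 0.1, 0.3]
gripper_width: 1.001
t: 6.52
eef_pos: [0.5243, -0.2548, 0.5972]
tool_rot: [0.0, 0.99, 0.139, -0.0]
contact_force: [-0.6, -0.9, 0.0]
gripper_width: 0.998
q [-0.387  0.329  1.114  1.164 -0.303  1.817 -0.66 ]
selector_grip 0.71 255.7 146.0 depthpt [ 0.5312 -0.2539  0.2893]
holder_grip 0.8 193.4 43.8 depthpt [ 0.6596 -0.0821  0.0171]
holder_grip 0.61 242.5 76.7 depthpt [ 0.617  -0.2096  0.2558]
holder_grip 0.54 277.2 161.9 depthpt [ 0.4653 -0.3265  0.0083]
holder_grip 0.19 277.9 78.6 depthpt [ 0.6307 -0.2615  0.2184]
guide_tube 0.69 260.5 74.2 depthpt [ 0.6287 -0.2336  0.2326]
grinder 0.61 276.9 76.4 depthpt [ 0.6328 -0.2586  0.227 ]
holder 0.89 260.0 75.8 depthpt [ 0.6262 -0.2335  0.2342]
holder 0.58 183.8 47.5 depthpt [ 0.6467 -0.0662  0.0258]
```

View pics/w1.png

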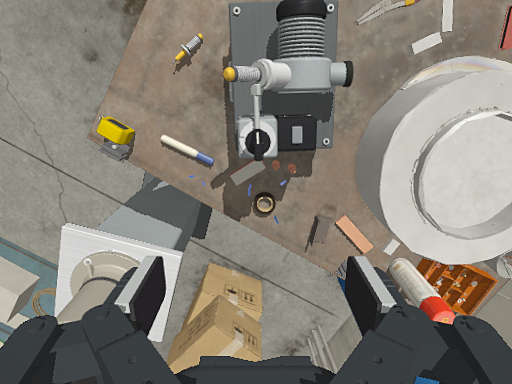

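```bash
cat > fit.py <<'E'
from h import *
from scipy.optimize import least_squares
s=np.sqrt(.5)
M={'sel':[-44,-100,274],'tube':[-36,0,219],'cap':[-36-68*s,0,219+68*s],'hg':[-36-34*s,0,219+34*s]}
def run(O):
  def f(p):
    c,q=np.cos(p[2]),np.sin(p[2]);r=[]
    for cam,W,k,uv in O:
        m=np.array(M[k])/1000;P=np.array([p[0]+c*m[0]-q*m[1],p[1]+q*m[0]+c*m[1],m[2]]);r+=list(proj(cam,P,W)-uv)
    return r
  z=least_squares(f,[.636,-.268,-1.286],loss='soft_l1');print(z.x,np.degrees(z.x[2]))
  for o,e in zip(O,np.reshape(f(z.x),(-1,2))):print(o[0],o[2],e.round(1))
  c,q=np.cos(z.x[2]),np.sin(z.x[2])
  for k,m in M.items():
    m=np.array(m)/1000;print(k,(z.x[0]+c*m[0]-q*m[1]).round(4),(z.x[1]+q*m[0]+c*m[1]).round(4),m[2])
  for k in M:
    R_=[ray(cam,*uv,W) for cam,W,kk,uv in O if kk==k]
    if len(R_)>1: x,e=tri(R_);print('tri',k,x.round(4),np.round(e,4))
  return z.x
Ws,Wd=wfc('scene'),wfc('side')
O=[('scene',Ws,'sel',(271.8,165.4)),('side',Wd,'sel',(231,126.8)),('scene',Ws,'cap',(284.4,138.3)),('side',Wd,'cap',(188.5,152.6)),('scene',Ws,'tube',(300.5,160.8)),('side',Wd,'tube',(187.6,158.3)),('scene',Ws,'hg',(289.9,147.5))]
def w(n): return wfc('wrist',np.load(n)['T'])
E
python3 - <<'E'
from fit import *
W1=w('w1.npz')
O+=[('wrist',W1,'sel',(255.7,146.)),('wrist',W1,'tube',(260.5,74.2)),('wrist',W1,'hg',(242.5,76.7)),('wrist',W1,'cap',(229,74))]
run(O)
p=np.load('w1.npz')['p'];save('w1z',cv2.resize(p[40:190,180:380],(800,600),interpolation=cv2.INTER_CUBIC))
E
```

```text
[ 0.63707318 -0.26806421 -1.2810484 ] -73.39866642011926
scene sel [ 1.  -0.7]
side sel [0.3 2.8]
scene cap [-1.6 -2.8]
side cap [ 0.6 -2.9]
scene tube [0.7 0.1]
side tube [-1.  -0.6]
scene hg [2.1 0.8]
wrist sel [-0.2  0. ]
wrist tube [-0.5  1.7]
wrist hg [ 1.4 -1.4]
wrist cap [-2.7  0.6]
sel 0.5287 -0.2545 0.274
tube 0.6268 -0.2336 0.219
cap 0.613 -0.1875 0.2670832611206852
hg 0.6199 -0.2105 0.24304163056034261
tri sel [ 0.5279 -0.2558  0.2769] [0.0035 0.003  0.0018]
tri tube [ 0.6268 -0.2328  0.2182] [0.001  0.0022 0.0027]
tri cap [ 0.6154 -0.19    0.2592] [0.0006 0.0005 0.0004]
tri hg [ 0.6167 -0.2085  0.2455] [0.0009 0.0009]
```

View pics/w1z.png

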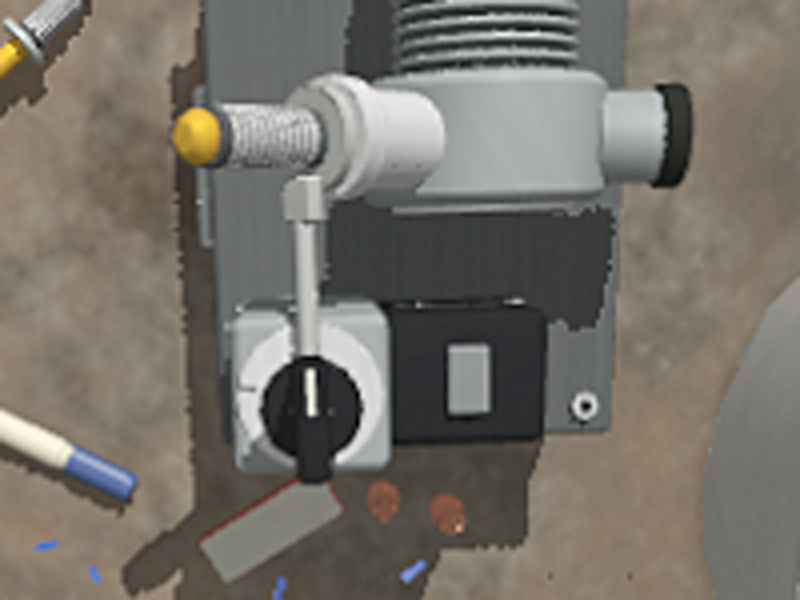

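```bash
python3 -m jog '[[[1.2,0.5,45],[0,0,0],-1],[[1.2,0.5,45],[0,0,0],-1],[[1.3,0.5,45],[0,0,-0.6],-1],[[0,0,45],[0,0,0],-1],[[0,0,0],[0,0,0],-1]]'
python3 look.py 2 selector_grip holder_grip guide_tube; python3 -c "
from h import *
p,d=bot.read_camera('scene');save('scene2',p)"
```

```text
t: 7.45
eef_pos: [0.5269, -0.2541, 0.4148]
tool_rot: [-0.002, 0.99, 0.144, -0.002]
contact_force: [0.5, 0.1, 0.3]
gripper_width: 1.002
q [-0.464  0.334  1.094  1.554 -0.298  1.437 -0.634]
selector_grip 0.59 258.6 175.6 depthpt [ 0.5368 -0.2538  0.2868]
selector_grip 0.17 284.1 74.3 depthpt [ 0.6268 -0.2528  0.232 ]
holder_grip 0.84 171.8 29.0 depthpt [ 0.6553 -0.0807  0.0205]
holder_grip 0.61 238.6 70.5 depthpt [ 0.6167 -0.2112  0.2538]
guide_tube 0.83 268.7 64.5 depthpt [ 0.631  -0.2359  0.231 ]
```

View pics/w2.png

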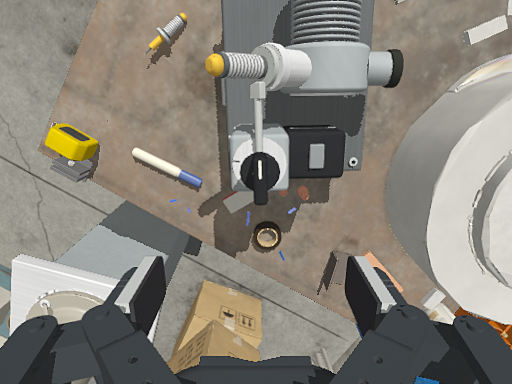

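View pics/scene2.png

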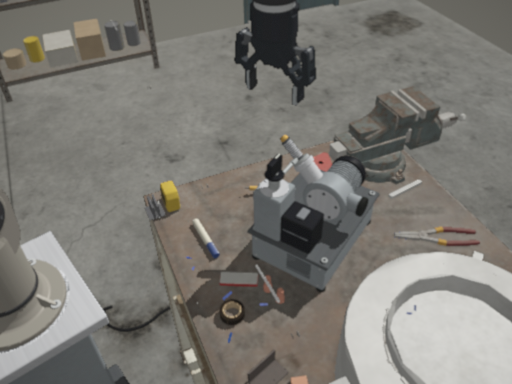

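```bash
cat > fk.py <<'E'
from h import *
import itertools
from scipy.optimize import least_squares
D=[([-1.381,.4775,.022,1.5555,-.0115,1.109,-.083],[.198,.645,.2305],[0,.148,.989,-.0005]),
([-.104,.238,.629,1.147,-.144,1.798,1.753],[.5238,-.2567,.5976],[0,.148,.989,0]),
([-.387,.329,1.114,1.164,-.303,1.817,-.66],[.5243,-.2548,.5972],[0,.99,.139,0]),
([-.464,.334,1.094,1.554,-.298,1.437,-.634],[.5269,-.2541,.4148],[-.002,.99,.144,-.002])]
ro=lambda q:R.from_quat([q[1],q[2],q[3],q[0]])
def chain(q,s,a,b):
    Rs=[R.from_euler('z',s[0]*q[0]+a)]
    for ax,v in [('y',q[1]),('z',s[1]*q[2]),('y',q[3]),('z',s[2]*q[4]),('y',q[5]),('z',s[3]*q[6]+b)]: Rs.append(Rs[-1]*R.from_euler(ax,v))
    return Rs
best=None
for s in itertools.product([1,-1],repeat=4):
  for a0 in (0,1.57,3.14,-1.57):
    f=lambda p:np.concatenate([(ro(t).inv()*chain(q,s,*p)[-1]).as_rotvec() for q,_,t in D])
    z=least_squares(f,[a0,0])
    if best is None or z.cost<best[0]: best=(z.cost,s,z.x)
print(best); _,s,ab=best
A=[];B=[]
for q,p,_ in D:
    C=[c.as_matrix() for c in chain(q,s,*ab)]
    A.append(np.hstack([np.eye(3)[:,2:],C[1],C[3],C[6][:,2:] ,C[5][:,:2]])); B.append(p)
# unknown: h, upper(3) in frame after q2, fore(3) after q4, tool z, wrist offset
A=np.vstack(A);B=np.hstack(B);n=A.shape[1]
lam=1e-2
reg=np.diag([.02,1,1,.02,1,1,.02,.02,1,1])*lam
x=np.linalg.lstsq(np.vstack([A,reg]),np.append(B,np.zeros(n)),rcond=None)[0];print(x.round(3),(A@x-B).round(4))
def links(q):
    C=[c.as_matrix() for c in chain(q,s,*ab)];S=np.array([0,0,x[0]]);E=S+C[1]@x[1:4];Wp=E+C[3]@x[4:7];return S,E,Wp,Wp+C[6][:,2]*x[7]
if __name__=='__main__':
  for q,_,_ in D: print([l.round(3).tolist() for l in links(q)])
  print([l.round(3).tolist() for l in links(bot.get_obs()['q'])])
E
python3 fk.py
```

```text
(np.float64(1.4521647494465377e-05), (-1, -1, -1, -1), array([-0.23504576,  1.33659051]))
[-1.2236e+01  2.4000e-02  3.8000e-02  5.1700e-01  4.1000e-02 -2.8000e-02
  4.7400e-01 -1.2266e+01  1.0000e-03  8.7000e-02] [ 0.0014 -0.0006 -0.0005  0.0003  0.0029  0.0002  0.004   0.0007 -0.0006
 -0.0037 -0.0024  0.0009]
[[0.0, 0.0, -12.236], [0.072, 0.252, -11.788], [0.274, 0.605, -12.036], [0.278, 0.607, 0.23]]
[[0.0, 0.0, -12.236], [0.149, 0.019, -11.74], [0.482, -0.315, -11.668], [0.468, -0.32, 0.598]]
[[0.0, 0.0, -12.236], [0.182, 0.066, -11.755], [0.456, -0.314, -11.67], [0.463, -0.311, 0.597]]
[[0.0, 0.0, -12.236], [0.179, 0.081, -11.756], [0.444, -0.304, -11.851], [0.457, -0.312, 0.416]]
[[0.0, 0.0, -12.236], [0.178, 0.081, -11.756], [0.444, -0.304, -11.849], [0.41, -0.279, 0.418]]
```

Run:
```python
from fit import *
W1=w('w1.npz');W2=w('w2.npz')
O+=[('wrist',W1,'sel',(255.7,146.)),('wrist',W1,'tube',(260.5,74.2)),('wrist',W1,'hg',(242.5,76.7)),('wrist',W1,'cap',(229,74))]
O+=[('wrist',W2,'sel',(258.6,175.6)),('wrist',W2,'tube',(268.7,64.5)),('wrist',W2,'hg',(238.6,70.5)),('wrist',W2,'cap',(215,65))]
p=run(O)
for yw in (p[2],):
  T=np.load('w2.npz')['T'];print('tool Y yaw',np.degrees(np.arctan2(T[1,1],T[0,1])),T[:3,2].round(4))
# bar ends in w2 predicted
c,s_=np.cos(p[2]),np.sin(p[2])
im=np.load('w2.npz')['p'].copy();big=cv2.resize(im[120:220,210:330],(720,600),interpolation=cv2.INTER_CUBIC)
for m in ([-44-6.5,-122,288.5],[-44+6.5,-122,288.5],[-44+6.5,-78,288.5],[-44-6.5,-78,288.5]):
  m=np.array(m)/1000;P=[p[0]+c*m[0]-s_*m[1],p[1]+s_*m[0]+c*m[1],m[2]];u=proj('wrist',P,W2);print(u);cv2.circle(big,tuple(int(t) for t in (u-[210,120])*6),4,(255,0,0),-1)
save('w2z',big)
```

```text
[ 0.6380912  -0.26889759 -1.27723664] -73.18026901954576
scene sel [ 1.8 -0.6]
side sel [-0.1  2.5]
scene cap [-1.1 -2.8]
side cap [ 0.3 -3.1]
scene tube [1.2 0.1]
side tube [-1.4 -0.9]
scene hg [2.7 0.8]
wrist sel [ 0.8 -0.4]
wrist tube [0.2 1.3]
wrist hg [ 2.2 -1.8]
wrist cap [-2.   0.3]
wrist sel [-0.3  4.2]
wrist tube [-2.9  3.9]
wrist hg [ 2.  -3.7]
wrist cap [-3.8  0. ]
sel 0.5296 -0.2557 0.274
tube 0.6277 -0.2344 0.219
cap 0.6138 -0.1884 0.2670832611206852
hg 0.6207 -0.2114 0.24304163056034261
tri sel [ 0.5295 -0.2553  0.276 ] [0.0042 0.0038 0.0008 0.0044]
tri tube [ 0.6282 -0.2339  0.2179] [0.0027 0.0035 0.0012 0.0045]
tri cap [ 0.6153 -0.1901  0.2592] [0.0007 0.0005 0.0002 0.0004]
tri hg [ 0.6166 -0.2094  0.246 ] [0.0014 0.0007 0.0013]
tool Y yaw -73.40666558196816 [-0.0051  0.0026 -1.    ]
[251.27289596 207.54897574]
[265.62233634 207.50322695]
[265.93353324 159.68570721]
[250.85567863 159.74235003]
```

View pics/w2z.png

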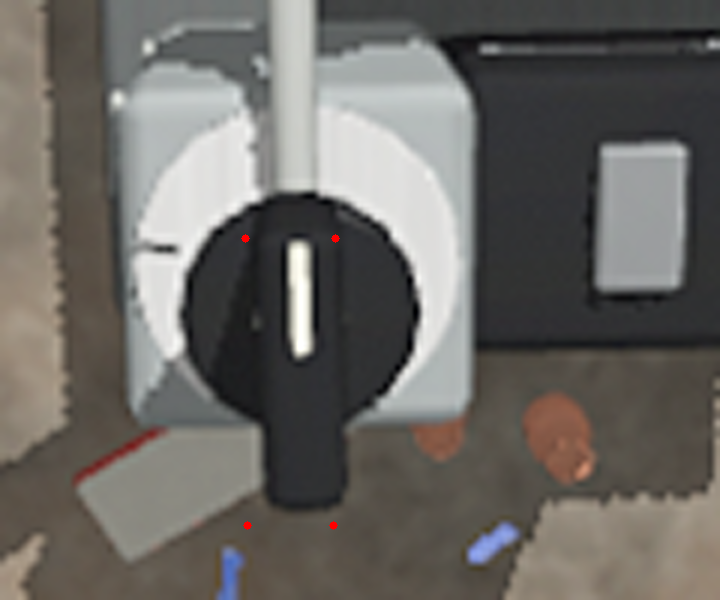

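```bash
python3 -m jog '[[[2.5,2.1,40],[0,0,0],-1],[[2.3,2.1,40],[0,0,0],-1],[[0,0,0],[0,0,0],-1]]'
python3 look.py 3 selector_grip holder_grip guide_tube
python3 - <<'E'
from h import *
print(bot.get_obs()['eef_pos'])
T=np.load('w3.npz')['T'];W=wfc('wrist',T);print(T.round(4))
im=np.load('w3.npz')['p'];save('w3z',cv2.resize(im[150:300,160:360],(800,600),interpolation=cv2.INTER_CUBIC))
# project tcp, grasp
for z in (0,-.019,.04):
  print(z,proj('wrist',(T@np.array([0,0,z,1]))[:3],W))
E
```

```text
t: 8.07
eef_pos: [0.5335, -0.2574, 0.3362]
tool_rot: [-0.001, 0.99, 0.144, -0.002]
contact_force: [0.3, 0.2, 1.0]
gripper_width: 1.002
q [-0.423  0.397  1.052  1.668 -0.357  1.287 -0.585]
selector_grip 0.82 253.2 215.6 depthpt [ 0.5368 -0.2549  0.288 ]
holder_grip 0.89 153.4 18.5 depthpt [ 0.661  -0.0801  0.0184]
holder_grip 0.84 226.6 65.3 depthpt [ 0.6211 -0.2115  0.2547]
guide_tube 0.21 260.8 66.8 depthpt [ 0.6281 -0.2333  0.2328]
[ 0.53482181 -0.25901666  0.33963434]
[[ 0.9586  0.2848 -0.0032  0.5335]
 [ 0.2848 -0.9586  0.001  -0.2574]
 [-0.0028 -0.0018 -1.      0.3362]
 [ 0.      0.      0.      1.    ]]
0 [255.65287844 258.29853506]
-0.019 [255.780848   279.31227004]
0.04 [255.45865765 226.4516151 ]
```

View pics/w3.png

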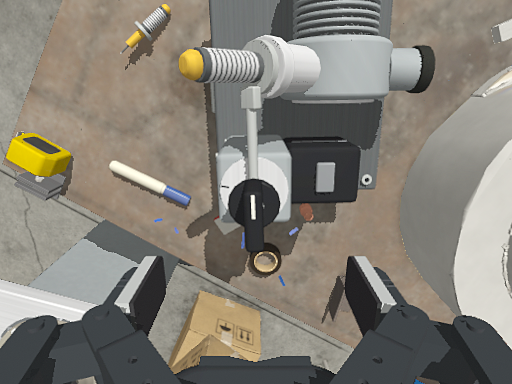

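View pics/w3z.png

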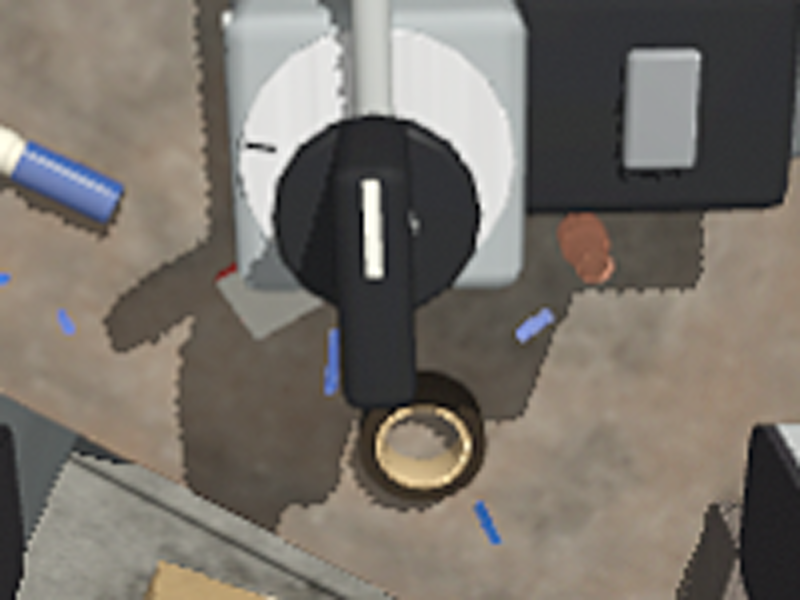

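Run:
```python
from h import *
for n in ('w2','w3'):
    z=np.load(n+'.npz');d=z['d'];T=z['T'];W=wfc('wrist',T);pts=[]
    for v in range(130,260):
        for u in range(225,290):
            if d[v,u]>0:
                o,r=ray('wrist',u,v,W);pts.append(o+d[v,u]*r)
    P=np.array(pts);Q=(P-T[:3,3])@T[:3,:3]
    m=(P[:,2]>.279)&(P[:,2]<.297);print(n,m.sum(),'z med',np.median(P[m,2]))
    q=Q[m,:2].astype(np.float32);print('tool-frame range x',np.percentile(q[:,0],[1,50,99]).round(4),'y',np.percentile(q[:,1],[1,50,99]).round(4));r=cv2.minAreaRect(q*1000);print(r)
    w=P[m];print('world mean',w.mean(0).round(4), 'mid rect', (T@np.array([r[0][0]/1000,r[0][1]/1000,0,1]))[:2].round(4))
for _ in range(5):
    bot.read_camera('wrist');print(bot.get_obs()['eef_pos'].round(4))
```

```text
Traceback (most recent call last):
  File "h.py", line 11, in ray
    i=bot.camera_info(cam); p=np.array([(u-i['cx'])/i['fx'],(v-i['cy'])/i['fy']]); s=p.copy()
ValueError: time passes only in moves, steps and waits
```

```bash
python3 - <<'E'
s=open('h.py').read()
s=s.replace("def tool():","_c={}\ndef cinfo(c):\n    if c not in _c:_c[c]=bot.camera_info(c)\n    return _c[c]\ndef tool():").replace("i=bot.camera_info(cam)","i=cinfo(cam)")
open('h.py','w').write(s)
E
cat > bar.py <<'E'
from h import *
import sys
for n in sys.argv[1:]:
    z=np.load(n+'.npz');d=z['d'];T=z['T'];W=wfc('wrist',T);pts=[]
    for v in range(130,300):
        for u in range(225,290):
            if d[v,u]>0:
                o,r=ray('wrist',u,v,W);pts.append(o+d[v,u]*r)
    P=np.array(pts);Q=(P-T[:3,3])@T[:3,:3]
    m=(P[:,2]>.279)&(P[:,2]<.297);print(n,m.sum(),'z med',np.median(P[m,2]))
    q=Q[m,:2].astype(np.float32);print('tool-frame range x',np.percentile(q[:,0],[1,50,99]).round(4),'y',np.percentile(q[:,1],[1,50,99]).round(4));r=cv2.minAreaRect(q*1000);print(r)
    print('mid rect', (T@np.array([r[0][0]/1000,r[0][1]/1000,0,1]))[:2].round(4))
E
python3 bar.py w2 w3
python3 - <<'E'
from h import *
for _ in range(5):
    bot.read_camera('wrist');print(bot.get_obs()['eef_pos'].round(4))
E
```

```text
w2 693 z med 0.2879431971722985
tool-frame range x [-0.0167  0.0059  0.0256] y [-0.0028  0.0034  0.0106]
((4.047327041625977, 3.8663618564605713), (12.933755874633789, 43.80027770996094), 88.15865325927734)
mid rect [ 0.5319 -0.2566]
w3 1210 z med 0.2878868281771438
tool-frame range x [-0.0216  0.0014  0.0201] y [-0.0081 -0.0016  0.0051]
((-1.0887775421142578, -1.6547627449035645), (13.021306991577148, 42.80305480957031), 88.14769744873047)
mid rect [ 0.532  -0.2562]
[ 0.5347 -0.2589  0.3394]
[ 0.5346 -0.2587  0.3391]
[ 0.5345 -0.2585  0.3387]
[ 0.5344 -0.2584  0.3384]
[ 0.5343 -0.2583  0.3381]
```

```bash
python3 -m jog '[[[0,0,0],[0,0,-1.8],-1],[[0,0,0],[0,0,0],-1],[[0,0,0],[0,0,0],-1],[[0,0,0],[0,0,0],-1]]'; python3 look.py 4; python3 bar.py w4;  python3 - <<'E'
from h import *
for _ in range(2):
    bot.read_camera('wrist');print(bot.get_obs()['eef_pos'].round(4))
print(tool().round(4))
E
```

```text
t: 9.02
eef_pos: [0.534, -0.2581, 0.3373]
tool_rot: [-0.0, 0.987, 0.159, -0.0]
contact_force: [-0.9, -0.9, -0.2]
gripper_width: 0.999
q [-0.418  0.394  1.044  1.669 -0.353  1.284 -0.557]
w4 1207 z med 0.28794406893385316
tool-frame range x [-0.0221  0.0008  0.0197] y [-0.0089 -0.0023  0.0038]
((-1.5548667907714844, -2.6713075637817383), (12.848193168640137, 43.16299819946289), 89.76142883300781)
mid rect [ 0.5316 -0.2561]
[ 0.534  -0.2581  0.3372]
[ 0.534  -0.2581  0.3372]
[[ 9.492e-01  3.146e-01 -1.000e-04  5.340e-01]
 [ 3.146e-01 -9.492e-01  0.000e+00 -2.581e-01]
 [-1.000e-04 -1.000e-04 -1.000e+00  3.372e-01]
 [ 0.000e+00  0.000e+00  0.000e+00  1.000e+00]]
```

```bash
python3 -m jog '[[[-0.8,-1.4,30],[0,0,0],-1],[[-0.8,-1.3,30],[0,0,0],-1],[[0,0,20],[0,0,0],-1],[[0,0,0],[0,0,0],-1],[[0,0,0],[0,0,0],-1],[[0,0,0],[0,0,0],-1]]'; python3 look.py 5; python3 bar.py w5
```

```text
t: 9.93
eef_pos: [0.5322, -0.2565, 0.2584]
tool_rot: [0.0, 0.987, 0.159, 0.001]
contact_force: [-0.0, 0.7, -0.2]
gripper_width: 0.999
q [-0.379  0.457  0.991  1.779 -0.42   1.133 -0.502]
w5 1851 z med 0.2876780783192685
tool-frame range x [-0.0028  0.0117  0.0216] y [-0.0068 -0.0004  0.0059]
((8.422089576721191, -0.4657111167907715), (13.05379867553711, 27.598722457885742), 89.68190002441406)
mid rect [ 0.54   -0.2535]
```

View pics/w5.png

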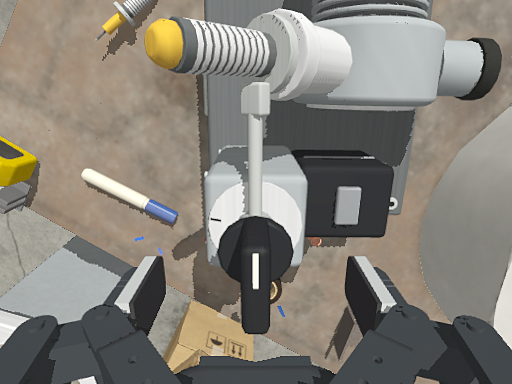

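Wrist view: the bar (255,285) is centred between the open fingers. Closing now.

```bash
python3 -m jog '[[[0,0,0],[0,0,0],1],[[0,0,0],[0,0,0],1],[[0,0,0],[0,0,0],1],[[0,0,0],[0,0,0],1],[[0,0,0],[0,0,0],1],[[0,0,0],[0,0,0],1],[[0,0,0],[0,0,0],1],[[0,0,0],[0,0,0],1]]' 60; python3 look.py 6
```

```text
t: 10.98
eef_pos: [0.5318, -0.2566, 0.2575]
tool_rot: [0.001, 0.987, 0.159, 0.0]
contact_force: [1.6, -4.1, -0.3]
gripper_width: 0.139
q [-0.378  0.458  0.991  1.78  -0.42   1.132 -0.502]
```

View pics/w6.png

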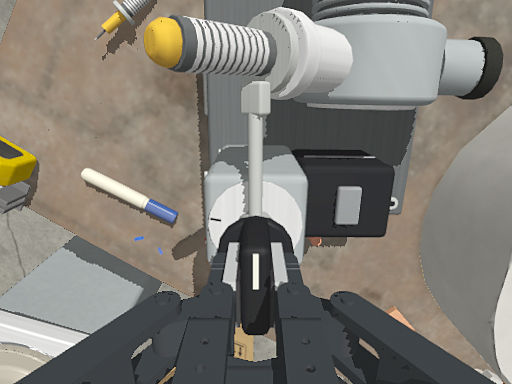

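Gripped (opening 0.139 × 85 ≈ 12 mm, against the 13 mm bar). Now press.

```bash
python3 -m jog '[[[0,0,3],[0,0,0],1],[[0,0,3],[0,0,0],1],[[0,0,3],[0,0,0],1],[[0,0,0],[0,0,0],1],[[0,0,0],[0,0,0],1]]'; python3 look.py 7
```

```text
t: 11.65
eef_pos: [0.5318, -0.2566, 0.249]
tool_rot: [0.0, 0.987, 0.159, 0.0]
contact_force: [0.5, -3.5, 7.2]
gripper_width: 0.144
q [-0.372  0.466  0.983  1.79  -0.43   1.117 -0.495]
```

```bash
python3 -m jog '[[[0,0,0],[0,0,-7],1],[[0,0,0],[0,0,-7],1],[[0,0,0],[0,0,-7],1]]'; python3 look.py 8
```

```text
t: 12.08
eef_pos: [0.5318, -0.2566, 0.249]
tool_rot: [0.0, 0.941, 0.338, 0.0]
contact_force: [0.1, -3.4, 6.3]
gripper_width: 0.141
q [-0.313  0.428  0.884  1.787 -0.369  1.1   -0.178]
```

View pics/w8.png

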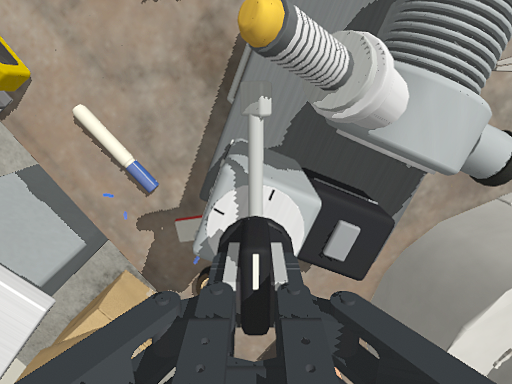

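It turns: the retaining arm (258,110) follows the hand and has swung off the collar. Continuing.

```bash
python3 -m jog '[[[0,0,0],[0,0,-7],1],[[0,0,0],[0,0,-7],1],[[0,0,0],[0,0,-7],1],[[0,0,0],[0,0,-7],1],[[0,0,0],[0,0,-7],1],[[0,0,0],[0,0,-7],1],[[0,0,0],[0,0,-7],1],[[0,0,0],[0,0,-7],1],[[0,0,0],[0,0,-1.5],1],[[0,0,0],[0,0,0],1],[[0,0,0],[0,0,0],1]]'; python3 look.py 9; python3 -c "
from h import *
T=tool();print(np.degrees(np.arctan2(T[1,1],T[0,1])))"
```

```text
t: 13.5
eef_pos: [0.5316, -0.2566, 0.249]
tool_rot: [0.0, 0.664, 0.748, 0.0]
contact_force: [-0.9, -3.3, 6.9]
gripper_width: 0.138
q [-0.148  0.366  0.64   1.778 -0.245  1.077  0.696]
6.830499724334256
```

View pics/w9.png

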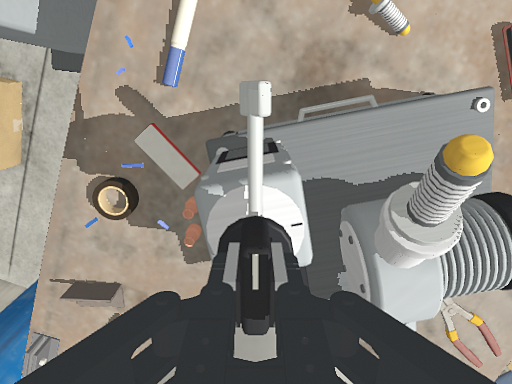

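```bash
python3 -m jog '[[[0,0,-3],[0,0,0],1],[[0,0,-3],[0,0,0],1],[[0,0,-2.5],[0,0,0],1],[[0,0,0],[0,0,0],1],[[0,0,0],[0,0,0],1]]'
```

```text
t: 14.18
eef_pos: [0.5316, -0.2566, 0.2571]
tool_rot: [0.0, 0.664, 0.748, -0.0]
contact_force: [0.4, -4.9, 4.6]
gripper_width: 0.144
```

```bash
python3 -m jog '[[[0,0,0],[0,0,0],-1],[[0,0,0],[0,0,0],-1],[[0,0,0],[0,0,0],-1],[[0,0,0],[0,0,0],-1],[[0,0,0],[0,0,0],-1],[[0,0,0],[0,0,0],-1],[[0,0,-40],[0,0,0],-1],[[0,0,-40],[0,0,0],-1],[[0,0,0],[0,0,0],-1],[[0,0,0],[0,0,0],-1]]'; python3 look.py 10 selector_grip holder_grip guide_tube; python3 bar.py w10; python3 -c "
from h import *
T=np.load('w10.npz')['T'];print(T.round(4));print(np.degrees(np.arctan2(T[1,1],T[0,1])))"
```

```text
t: 15.42
eef_pos: [0.5314, -0.2558, 0.3362]
tool_rot: [-0.0, 0.664, 0.748, 0.0]
contact_force: [-0.6, 0.3, 0.1]
gripper_width: 1.002
q [-0.181  0.291  0.67   1.666 -0.189  1.252  0.648]
selector_grip 0.84 254.3 213.4 depthpt [ 0.5298 -0.2491  0.2897]
holder_grip 0.72 379.0 160.6 depthpt [ 0.617  -0.2117  0.2529]
holder_grip 0.7 363.3 33.2 depthpt [ 0.6562 -0.083   0.0163]
holder_grip 0.47 206.2 186.6 depthpt [ 0.4645 -0.3199  0.0195]
w10 1212 z med 0.2879842872060589
tool-frame range x [-0.0209  0.0023  0.0209] y [-0.0068 -0.0003  0.0057]
((-0.4626941680908203, -0.600275993347168), (12.651900291442871, 43.46418762207031), 89.64784240722656)
mid rect [ 0.5308 -0.2563]
[[-1.192e-01  9.929e-01 -5.000e-04  5.314e-01]
 [ 9.929e-01  1.192e-01  5.000e-04 -2.558e-01]
 [ 6.000e-04 -5.000e-04 -1.000e+00  3.362e-01]
 [ 0.000e+00  0.000e+00  0.000e+00  1.000e+00]]
6.843825996569897
```

View pics/w10.png

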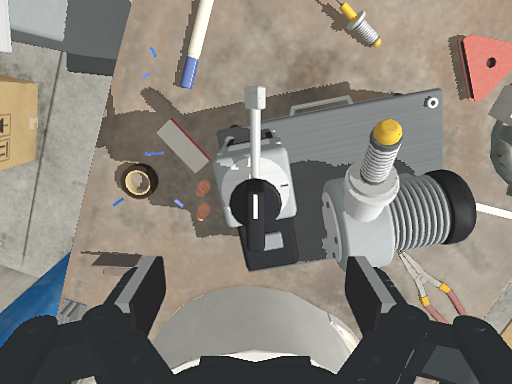

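```bash
python3 -m jog '[[[0,0,-25],[0,0,0],-1],[[17,46,0],[0,0,0],-1],[[17.5,46.8,0],[0,0,0],-1],[[0,0,0],[0,0,-9.9],-1],[[0,0,0],[0,0,0],-1],[[0,0,0],[0,0,0],-1]]'; python3 look.py 11 holder_grip guide_tube holder
cat > hold.py <<'E'
from h import *
import sys
yaw=np.radians(-73.3);xm=np.array([np.cos(yaw),np.sin(yaw),0]);ym=np.array([-xm[1],xm[0],0]);zt=(-xm+[0,0,1])/np.sqrt(2);up=np.cross(zt,ym)  # perp
up=np.array([0,0,1])-zt*zt[2];up/=np.linalg.norm(up)
from scipy.optimize import least_squares
c0=np.array([.6195,-.2105,.243])
for n in sys.argv[1:]:
    z=np.load(n+'.npz');d=z['d'];T=z['T'];W=wfc('wrist',T);P=[]
    vs,us=np.nonzero(d>0)
    # project bbox around
    uv=proj('wrist',c0,W)
    for v in range(max(0,int(uv[1])-90),min(384,int(uv[1])+90)):
        for u in range(max(0,int(uv[0])-90),min(512,int(uv[0])+90)):
            if d[v,u]>0:
                o,r=ray('wrist',u,v,W);P.append(o+d[v,u]*r)
    P=np.array(P)-c0;a=P@zt;b=P@ym;c=P@up
    m=(abs(a)<18)&(np.hypot(b,c)<.03)&(abs(a)<.02)
    a,b,c=a[m],b[m],c[m]
    # free cylinder fit radius 11, axis tilt slopes
    f=lambda p:np.hypot(b-p[0]-p[2]*a,c-p[1]-p[3]*a)-.011
    s=least_squares(f,[0,0,0,0],loss='soft_l1',f_scale=.001)
    ctr=c0+ym*s.x[0]+up*s.x[1];print(n,len(a),'axis offs',s.x.round(4),'rms',np.sqrt(np.mean(s.fun**2)).round(4),'ctr',ctr.round(4))
    # along axis: yaw of axis in plane
    m2=np.hypot(P@ym-s.x[0],P@up-s.x[1])<.0145; A=(P@zt)[m2];print('max along axis (cap end should be +.034)',np.percentile(A,[99.5,100]).round(4))
    m3=(np.hypot(P@ym,P@up)<.021)&(np.hypot(P@ym,P@up)>.0155);print('collar-ish top a',np.percentile((P@zt)[m3],[95,99]).round(4))
    print('axis yaw',np.degrees(np.arctan2(*( (zt+ym*s.x[2]+up*s.x[3])[[1,0]]))),'elev',np.degrees(np.arcsin((zt+ym*s.x[2]+up*s.x[3])[2])))
E
python3 hold.py w4 w10 w11
```

```text
t: 16.38
eef_pos: [0.6189, -0.2116, 0.3616]
tool_rot: [-0.0, 0.599, 0.801, -0.0]
contact_force: [0.4, 0.3, -0.6]
gripper_width: 1.006
q [-0.19   0.398  0.607  1.468 -0.229  1.348  0.719]
holder_grip 0.93 255.5 189.6 depthpt [ 0.6175 -0.2062  0.2594]
holder_grip 0.86 309.6 71.1 depthpt [ 0.664  -0.0837  0.0141]
holder 0.76 260.8 205.4 depthpt [ 0.6277 -0.224   0.2422]
holder 0.65 297.4 54.0 depthpt [ 0.639  -0.0677  0.0206]
w4 1839 axis offs [ 0.0005 -0.002   0.213  -0.0507] rms 0.0037 ctr [ 0.6195 -0.209   0.2416]
max along axis (cap end should be +.034) [0.0337 0.0344]
collar-ish top a [-0.0194 -0.0184]
axis yaw 90.69979852552966 elev 42.16420801169157
w10 930 axis offs [ 0.0021 -0.0019 -0.0085 -0.0483] rms 0.0004 ctr [ 0.6211 -0.2086  0.2416]
max along axis (cap end should be +.034) [0.0344 0.0346]
collar-ish top a [-0.0278 -0.0272]
axis yaw 107.36062293343488 elev 42.2962867664329
w11 570 axis offs [ 0.0016 -0.0017 -0.0141 -0.0435] rms 0.0003 ctr [ 0.6207 -0.2089  0.2418]
max along axis (cap end should be +.034) [0.0339 0.0345]
collar-ish top a [-0.0277 -0.0272]
axis yaw 107.79561875507999 elev 42.55744417014807
```

View pics/w11.png

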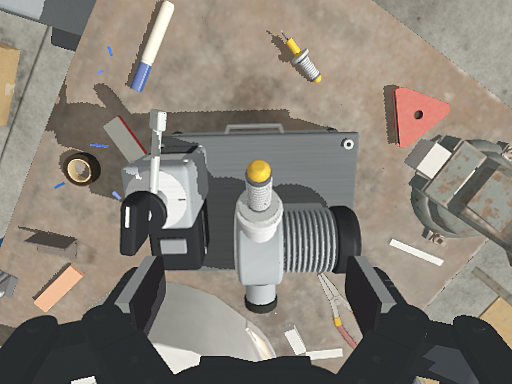

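```bash
python3 -c "
from h import *
p=np.load('w11.npz')['p'];save('w11z',cv2.resize(p[20:260,120:440],(800,600),interpolation=cv2.INTER_CUBIC))"
python3 -m jog '[[[2,1.3,40],[0,0,-0.8],-1],[[2,1.3,40],[0,0,0],-1],[[0,0,0],[0,0,0],-1],[[0,0,0],[0,0,0],-1],[[0,0,0],[0,0,0],-1]]'; python3 look.py 12; python3 hold.py w12
```

```text
t: 17.2
eef_pos: [0.6219, -0.2069, 0.284]
tool_rot: [0.002, 0.591, 0.806, 0.001]
contact_force: [0.6, 0.9, -0.1]
gripper_width: 1.003
q [-0.183  0.445  0.581  1.577 -0.257  1.193  0.753]
w12 738 axis offs [ 0.0016 -0.0024 -0.014  -0.0402] rms 0.0002 ctr [ 0.6206 -0.2084  0.2413]
max along axis (cap end should be +.034) [0.0342 0.035 ]
collar-ish top a [-0.0273 -0.0267]
axis yaw 107.79173425201698 elev 42.74002270779566
```

View pics/w11z.png

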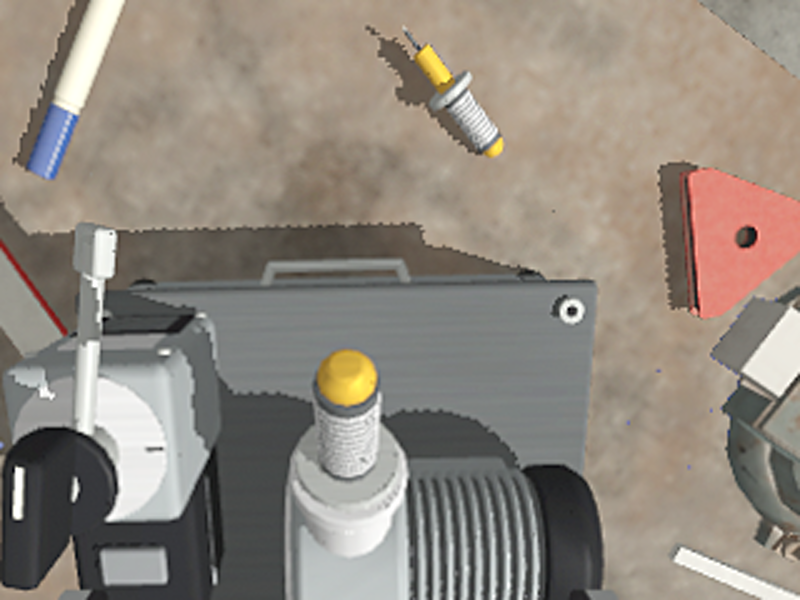

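View pics/w12.png

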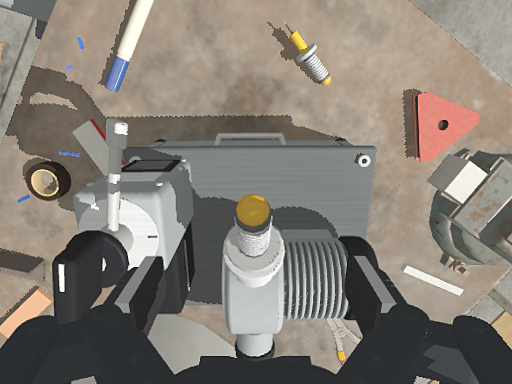

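```bash
python3 -m jog '[[[0.5,-1.6,25],[0,0,0],-1],[[0,0,20],[0,0,0],-1],[[0,0,14],[0,0,0],-1],[[0,0,0],[0,0,0],-1],[[0,0,0],[0,0,0],-1]]'; python3 look.py 13; python3 hold.py w13
```

```text
t: 17.88
eef_pos: [0.6197, -0.2065, 0.2234]
tool_rot: [0.0, 0.591, 0.807, 0.0]
contact_force: [0.3, -0.3, 0.5]
gripper_width: 1.002
q [-0.168  0.493  0.558  1.649 -0.288  1.081  0.779]
w13 677 axis offs [ 0.0016 -0.0021 -0.0131 -0.0449] rms 0.0002 ctr [ 0.6206 -0.2086  0.2415]
max along axis (cap end should be +.034) [0.0346 0.0353]
collar-ish top a [-0.0272 -0.0267]
axis yaw 107.71472311227528 elev 42.4838591603017
```

View pics/w13.png

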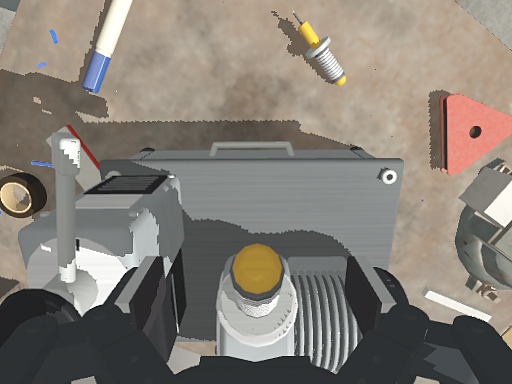

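```bash
python3 -m jog '[[[0,0.9,0],[0,0,0],1],[[0,0,0],[0,0,0],1],[[0,0,0],[0,0,0],1],[[0,0,0],[0,0,0],1],[[0,0,0],[0,0,0],1],[[0,0,0],[0,0,0],1],[[0,0,0],[0,0,0],1]]' 100
```

```text
t: 18.8
eef_pos: [0.6203, -0.2058, 0.2231]
tool_rot: [0.0, 0.591, 0.807, 0.0]
contact_force: [-0.2, 2.7, 4.0]
gripper_width: 0.234
```

```bash
python3 -m jog '[[[3,0,-3],[0,0,0],1],[[4,0,-4],[0,0,0],1],[[5,0,-5],[0,0,0],1],[[0,0,0],[0,0,0],1]]'; python3 look.py 14
```

```text
t: 19.3
eef_pos: [0.6164, -0.1936, 0.2351]
tool_rot: [-0.0, 0.591, 0.807, 0.0]
contact_force: [0.1, -1.3, -0.7]
gripper_width: 0.234
q [-0.193  0.471  0.563  1.654 -0.276  1.098  0.755]
```

View pics/w14.png

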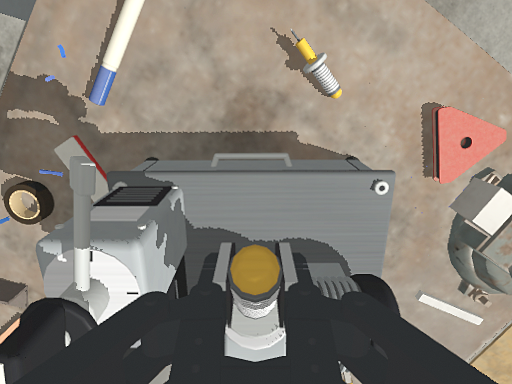

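Forces are low and the holder moves with the hand. Drawing on.

```bash
python3 -m jog '[[[8,0,-8],[0,0,0],1],[[8,0,-8],[0,0,0],1],[[8,0,-8],[0,0,0],1],[[8,0,-8],[0,0,0],1],[[8,0,-8],[0,0,0],1],[[8,0,-8],[0,0,0],1],[[0,0,0],[0,0,0],1],[[0,0,0],[0,0,0],1]]'; python3 look.py 15; python3 -c "
from h import *
p,d=bot.read_camera('side');save('side3',p[40:260,80:330]);p,d=bot.read_camera('scene');save('scene3',cv2.resize(p[60:240,180:420],(800,600)))"
```

```text
t: 20.35
eef_pos: [0.6019, -0.1489, 0.2826]
tool_rot: [-0.0, 0.591, 0.807, -0.0]
contact_force: [0.6, -0.6, -2.2]
gripper_width: 0.234
q [-0.29   0.381  0.581  1.664 -0.224  1.165  0.652]
```

View pics/scene3.png

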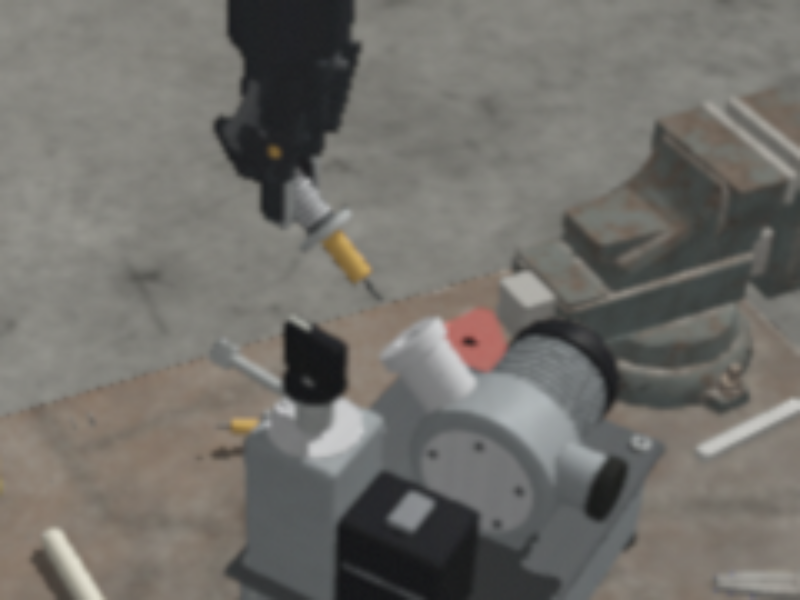

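View pics/w15.png

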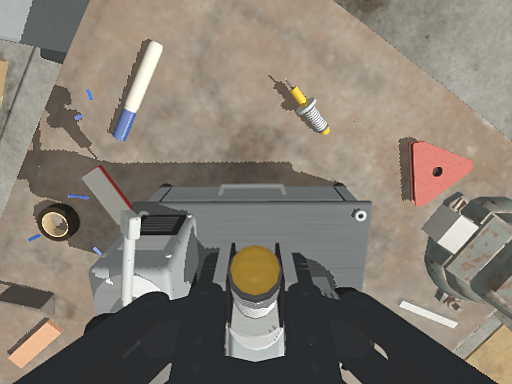

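```bash
python3 -m jog '[[[0,0,-30],[0,0,0],1],[[0,0,-45],[0,0,0],1],[[0,0,-45],[0,0,0],1],[[0,0,-35],[0,0,0],1],[[0,0,0],[0,0,0],1]]'; python3 -m jog '[[[0,0,0],[0,-5,0],1],[[0,0,0],[0,-6,0],1],[[0,0,0],[0,-6,0],1],[[0,0,0],[0,0,0],1]]'; python3 -c "
from h import *
print(bot.get_obs()['q'].round(3),tool().round(3))"
```

```text
t: 21.12
eef_pos: [0.603, -0.1498, 0.4404]
tool_rot: [0.002, 0.591, 0.806, 0.001]
contact_force: [0.2, -1.3, -2.8]
gripper_width: 0.238
t: 21.62
eef_pos: [0.6015, -0.1458, 0.4354]
tool_rot: [0.117, 0.583, 0.799, -0.088]
contact_force: [-0.5, 0.9, -3.0]
gripper_width: 0.233
[-0.524  0.209  0.631  1.556  0.154  1.305  0.368] [[-0.294  0.952  0.086  0.601]
 [ 0.911  0.306 -0.277 -0.146]
 [-0.29  -0.003 -0.957  0.435]
 [ 0.     0.     0.     1.   ]]
```

```bash
python3 -m jog '[[[0,0,0],[0,-6,0],1],[[0,0,0],[0,-6,0],1],[[0,0,0],[0,-6,0],1],[[0,0,0],[0,-6,0],1],[[0,0,0],[0,-3,0],1],[[0,0,0],[0,0,0],1],[[0,0,0],[0,0,0],1],[[0,0,0],[0,0,0],1],[[0,0,0],[0,0,0],1]]'; python3 -c "
from h import *
print(bot.get_obs()['q'].round(3),tool().round(3))
p,d=bot.read_camera('scene');save('scene4',p);np.savez('scene4',p=p,d=d)
for t in ['holder','holder_tip','holder_grip','selector_grip']:
  for x in bot.landmark_of('scene',t): print(t,round(x['score'],2),np.array(x['xy'])*[512,384])
p,d=bot.read_camera('side');save('side4',p)
for t in ['holder','holder_tip','holder_grip','selector_grip']:
  for x in bot.landmark_of('side',t): print(t,round(x['score'],2),np.array(x['xy'])*[512,384])
"
```

```text
t: 22.75
eef_pos: [0.602, -0.1493, 0.438]
tool_rot: [0.302, 0.549, 0.748, -0.221]
contact_force: [-0.4, 0.2, -3.2]
gripper_width: 0.233
[-0.781  0.165  0.626  1.764  0.714  1.217 -0.11 ] [[-0.216  0.954  0.209  0.602]
 [ 0.687  0.3   -0.662 -0.149]
 [-0.694  0.001 -0.72   0.438]
 [ 0.     0.     0.     1.   ]]
holder 0.9 [277.2992  50.4192]
holder 0.6 [256.4096 186.5856]
holder 0.33 [311.3984 240.1152]
holder_tip 0.62 [306.1248  59.9808]
holder_tip 0.57 [243.8144 184.3968]
holder_grip 0.74 [263.0144  48.4992]
holder_grip 0.42 [267.7248 187.8144]
selector_grip 0.78 [274.2784 166.1952]
holder 0.64 [183.3984 281.3184]
holder_tip 0.5 [196.096  286.3104]
holder_grip 0.76 [172.0832 276.7872]
holder_grip 0.61 [185.1904  71.0016]
selector_grip 0.57 [230.5024 125.184 ]
```

View pics/scene4.png

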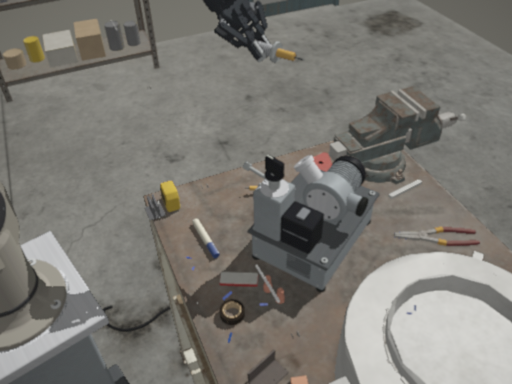

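View pics/side4.png

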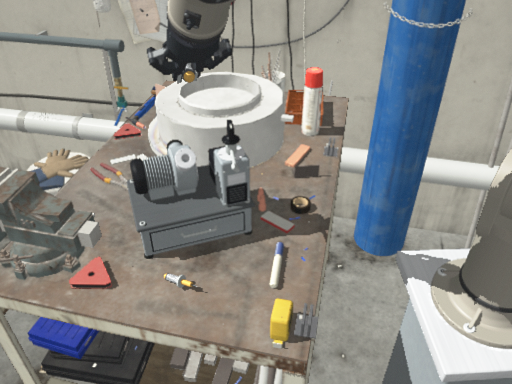

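```bash
python3 - <<'E'
from h import *
z=np.load('scene4.npz');p,d=z['p'],z['d'];W=wfc('scene')
hsv=cv2.cvtColor(p,cv2.COLOR_RGB2HSV);m=(hsv[...,1]>110)&(hsv[...,0]>10)&(hsv[...,0]<32);m[80:]=0;m[:,:265]=0;m[:,320:]=0;m[:35]=0
vs,us=np.nonzero(m);P=[]
for v,u in zip(vs,us):
    if .3<d[v,u]<1.3:
        o,r=ray('scene',u,v,W);P.append(o+d[v,u]*r)
P=np.array(P);c=np.median(P,0);k=np.linalg.norm(P-c,axis=1)<.03;P=P[k];print(len(P),P.mean(0).round(3))
a=np.linalg.svd(P-P.mean(0))[2][0];print(a,np.degrees(np.arcsin(abs(a[2]))))
T=tool();G=(T@[0,0,-.019,1])[:3];print('grasp',G)
# axis from grip to tip using scene+geometry: tip is 92 mm from grip
best=[]
for e in np.arange(-25,26,5):
    y=T[:3,0]*[1,1,0];f=y/np.linalg.norm(y);A=f*np.cos(np.radians(e))+np.array([0,0,np.sin(np.radians(e))])
    print(e,'collar',proj('scene',G-.034*A,W).round(1),'tip',proj('scene',G-.092*A,W).round(1))
E
python3 -c "
from h import *
import numpy as np
p=np.load('scene4.npz')['p'];save('s4z',cv2.resize(p[0:100,200:330],(780,600),interpolation=cv2.INTER_CUBIC))"
```

```text
135 [ 0.61  -0.192  0.458]
[ 0.34384824 -0.93886565 -0.01731108] 0.9919012199604176
grasp [ 0.59810814 -0.13602264  0.45145159]
-25 collar [275.   45.5] tip [299.9  40. ]
-20 collar [275.5  47. ] tip [301.2  44.2]
-15 collar [275.9  48.5] tip [302.1  48.5]
-10 collar [276.1  50. ] tip [302.8  52.7]
-5 collar [276.3  51.5] tip [303.   56.8]
0 collar [276.3  53. ] tip [303.   60.9]
5 collar [276.3  54.4] tip [302.6  64.7]
10 collar [276.1  55.8] tip [301.9  68.4]
15 collar [275.8  57.1] tip [300.9  72. ]
20 collar [275.3  58.3] tip [299.7  75.2]
25 collar [274.8  59.5] tip [298.1  78.3]
```

View pics/s4z.png

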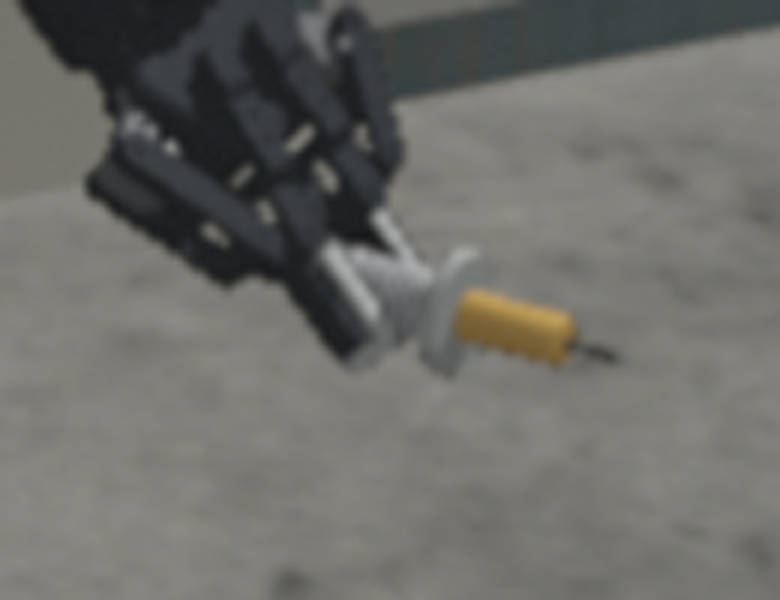

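```bash
python3 -m jog '[[[0,0,0],[0,0,0],1],[[0,0,0],[0,0,0],1],[[0,0,0],[0,0,0],1],[[0,0,0],[0,0,0],1]]'
python3 - <<'E'
from h import *
W=wfc('scene')
p,d=bot.read_camera('scene')
P=[]
for v in range(150,185):
  for u in range(255,292):
    if d[v,u]>0:
      o,r=ray('scene',u,v,W);P.append(o+d[v,u]*r)
P=np.array(P);k=np.linalg.norm(P[:,:2]-[.531,-.256],axis=1)<.025;print('selector top z',np.percentile(P[k,2],[95,99]))
o=bot.get_obs();print(o['joint_vel'].round(4),o['gripper_width'],o['t'])
print(bot.hand_in())
E
```

```text
t: 23.75
eef_pos: [0.6021, -0.1487, 0.4378]
tool_rot: [0.302, 0.548, 0.748, -0.221]
contact_force: [0.2, -0.5, -1.4]
gripper_width: 0.231
selector top z [0.28863946 0.28966186]
[-0.0005  0.0004  0.0011  0.0015  0.0011  0.0017 -0.0004] 0.236661560850587 23.8
the job is handed in; nothing more can be done
None
```

The job is done and handed in at t ≈ 24 s of the 61 s allowed. No verdict was reported.

**What I did:**
- **Selector:** I reached over the weld screen, pinched the bar and pressed it about 8 mm (about 7 N). I turned it 78.5° counter-clockwise into the release notch and let it spring up.
- **Holder:** I gripped the larger holder, the one in the tube, at 100 N. I drew it about 85 mm along the bore, raised it and tilted it 44°.

**Last checks:**
- **Selector:** The bar top is at z ≈ 0.288, the same as before pressing, so the knob is up. The retaining arm points to the machine's front.
- **Holder:** Its axis is about 1° off level by the depth fit, and within about 4° by the projected tip. The holder is at z ≈ 0.45, clear of the machine.
- **Grip and motion:** The fingers are still closed on the holder (opening 0.23). Joint speeds are at most 0.002 rad/s.

**Not checked or off:**
- I did not re-measure the box and the cups after the move. They looked in place in the later pictures, and no path went near them.
- The trained networks gave two false or misplaced points: the smaller holder on the bench, and the selector about 3 mm off. I used the depth measurement of the bar and grip instead.

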